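# Fit the rotor to the bench centrifuge and shut the lid

### The job

Fit the silver rotor with the blue grip bar into the centrifuge: swing the lid up out of the way if it hangs over the bowl, set the rotor on the splined drive spindle and, pressing only lightly, rock it back and forth until the teeth mesh and it drops fully home, then let go and shut the lid. Never ram or drop the rotor onto the spindle, and leave the red rotor, the bottles and the tube rack standing where they are.

Things in the scene. Friction and masses are not known exactly. Their poses are not given: they have to be found in the camera images.
- centrifuge: Fixed light-grey bench centrifuge, 200 mm wide, 260 mm deep, deck 134 mm high. Origin under it, on the vertical axis of bowl and spindle; own +x points to its back (hinge side), z up. It reaches from x = -160 mm to +100 mm and y = +-100 mm; the sloping control nose (x = -160 to -100) is 70 to 125 mm high. Round bowl 156 mm across, open at the deck, floor 22 mm above the bench.
- spindle_seat (a point): Centre of the drive spindle's flange (52 mm across) in the bowl, 45 mm above the bench: the rotor's underside rests on it when fully home. From it rises a six-tooth splined shaft: teeth 14 mm tall, 5 mm wide, 30 mm across the tips, core 22 mm across; then a plain tapered nose. The motor brake holds the spindle up to 0.6 N m: a light press leaves it still, over about 40 N drags it round.
- spindle_nose (a point): Tip of the spindle's tapered nose, 30 mm above the flange. The nose centres the rotor's bore. The teeth stand at any angle (not told): a lowered rotor mostly rests on the tooth tops, 14 mm short of home, until it is turned, by one tooth pitch (60 degrees) at most; it slips in within about +-6 degrees of a meshing angle.
- lid (a joint): Hinge of the lid in rad: 0 shut, flat on the deck; grows as the front edge swings up and back; stop at 1.65. It starts part open, 0.95 to 1.4; below about 1.4 it hangs over the bowl and leaves no room for a hand there. A stiff hinge (0.5 N m) keeps the 0.35 kg lid wherever it is left.
- lid_hinge (a point): Point on the lid's hinge line, mid-width: 96 mm behind the bowl axis, 143 mm above the bench. The hinge line runs along the centrifuge's y.
- lid_edge (a point): Middle of the lid's free front edge (a blue lip 70 mm wide, 8 mm thick, 10 mm long), 190 mm from the hinge line. The lid is a light-grey frame with a clear window, 190 mm wide, 14 mm thick, centred on the plane through hinge line and edge.
- rotor: The rotor to fit: loose, silver, 122 mm across, rim 48 mm high, blue grip bar on top (to 82 mm), two green tube caps; 0.4 to 0.65 kg. In its underside a bore 36 mm deep with six spline teeth, 14 mm long from the underside up, 5 mm wide, 24 mm across the tips, 32 mm across the roots. Origin: centre of its underside; z up.
- rotor_grip (a point): Grasp point in the rotor's blue grip bar, 70 mm above the underside, on the axis. The bar is 56 mm long along the rotor's own x, 18 mm thick along its y, and spans 51 to 82 mm above the underside: grip it across its own y.
- spare_rotor: Loose red rotor with a black grip bar, same shape as the silver one; to be left alone. Origin: centre of its underside.
- amber_bottle: Loose amber glass bottle, 68 mm across, 165 mm tall, black cap. Origin: centre of its underside.
- wash_bottle: Loose white wash bottle, 70 mm across, 190 mm tall, blue cap, thin spout. Origin: centre of its underside.
- tube_rack: Loose wooden rack with glass tubes, 50 mm along own x, 130 mm along own y, 102 mm tall. Origin: centre of its underside.

How it is judged:
On the way:
1. the silver rotor is meshed and fully home on the spindle, upright, with the lid still open (z of rotor in the frame of spindle_seat below 0.004 m and horizontal distance between rotor and spindle_seat below 0.004 m and angle between rotor's own z axis and vertical below 0.06 rad and value of joint lid above 0.5 rad), for 0.2 s.
At the end, for the whole second after the job is handed in: The silver rotor sits meshed on the spindle, its underside within 4 mm of the flange and centred within 4 mm, upright within 0.06 rad and at rest; the lid is shut (within 0.03 rad); nothing is held (z of rotor in the frame of spindle_seat below 0.004 m and horizontal distance between rotor and spindle_seat below 0.004 m and angle between rotor's own z axis and vertical below 0.06 rad and value of joint lid below 0.03 rad and linear speed of rotor below 0.02 m/s); the robot touches nothing.
It fails at once if the rotor is rammed onto the centrifuge (more than 180 N) (contact force between rotor and centrifuge above 180 N).
It fails at once if the rotor is dropped onto the spindle (falls faster than 0.6 m/s just above it) (horizontal distance between rotor and spindle_seat below 0.02 m and z of rotor in the frame of spindle_seat below 0.035 m and linear speed of rotor above 0.6 m/s).
It fails at once if a bystander is shifted by more than 30 mm or tipped (distance of any of spare_rotor, amber_bottle, wash_bottle, tube_rack from where it was at the start of the episode above 0.03 m or angle between any of spare_rotor, amber_bottle, wash_bottle, tube_rack's own z axis and vertical above 0.3 rad).
It also fails if it takes over 72 s, if anything falls off the work surface, if the arm or the gripper's body presses on something with over 40 N, if the wrist force passes 120 N, or if a joint passes its speed limit or range.

### The arm

A 7-joint arm with a two-finger parallel gripper is mounted at the origin on the work surface. World frame = base frame: x ahead of the robot, y to its left, z up, the work surface at z = 0. Lengths are in m, angles in rad, forces in N, time in s.
With the tool pointing down it reaches from about 0.4 to 0.75 m from the base axis. Payload 19.5 kg.
Tool frame: the origin (TCP) lies on the centre line of the jaws, within the pads' length; the fingertips stand 8 mm ahead of it and the grasp point (between the pads) lies 11 mm behind it; z points along the fingers, y is the line along which they close (so a half turn about z gives the same grasp; the last joint's range is limited). The gripper opens to 85 mm and grips with 20 to 120 N. Pads are 22 mm wide; open, the fingers measure 114 mm over their backs; the gripper's body (76 mm by 85 mm) begins 54 mm behind the grasp point. The pads swing forward as they close: fully open they stand 13 mm farther back than shut.
Start: joints at [1.146, 0.707, -0.028, 1.485, 0.022, 0.951, -0.075], TCP at [0.215, -0.533, 0.239] pointing down, gripper open.
Joint ranges: [-2.71, 2.71], [-0.32, 2.16], [-1.57, 1.52], [0, 2.45], [-1.46, 4.6], [0, 2.02], [-2.83, 2.83]. Speed limits (rad/s): [1.89, 1.89, 2.57, 2.57, 3.01, 3.01, 3.01].

### API

Orientations are given as a unit quaternion [w, x, y, z].
In Python, from cell import arm gives the robot as it stands. Calls block until the motion is done:
- arm.movep(position, orientation): joint-space move of the TCP to a pose.
- arm.servo_line(position, max_speed=0.15, rotation=None, f_stop=None): straight line of the TCP; rotation=None keeps the orientation; max_speed is the mean speed in m/s. With f_stop (N) it stops when the force on the tool has changed by that much, and returns True; else False.
- arm.set_joints(angles): joint-space move.
- arm.grip(opening, effort=None): opening from 0.0 (shut) to 1.0 (fully open); effort is the grip in N (None keeps the last); returns when the fingers have stopped.
- arm.dwell(seconds).
- arm.solve_ik(position, orientation): joint angles nearest the present ones, or None.
- arm.sense(): the state.
- arm.capture(name): name is "side" or "top"; returns (picture, depth): 400x640x3 uint8, red, green, blue; 400x640 float32, m along the optical axis (not along the pixel's ray), 0 where there is no reading.
- arm.calibration(name): a dict with "camera_matrix" (3x3 intrinsics, pixels), "origin" and "attitude" of the camera in the world. Camera axes: x right, y up, looking along -z (the intrinsics and any distortion apply to the point x, -y, -z); pixel columns grow to the right and rows downward; lengths in m; the calibration is good to about 2 mm. A picture is of the moment at which its call begins. calibration takes no time and is no camera call.
A pose or a line that the arm cannot do raises arm.MotionError and nothing moves.
- arm.finish_job(): hands the job in; it is judged then, once.
Trained networks look in the newest picture that a camera, given by its name, has taken for a name from the list of things; names that differ only in an ending like _2 or _b are one class to them, and where a whole thing is asked for, a point or a joint stands for the part that bears it (a point fixed in the world has none). Each returns a list of dicts, best first, with "p" (0 to 1); they miss things now and then, are a little off and sometimes report something else, mostly with a low value. They report only what shows in the picture. A call takes as long as a camera call.
- arm.spot_in(target, camera): "point" ([x, y, z] in m, in world coordinates, good to about 4 mm: the middle of the surface that is visible of it).
- arm.mark_of(target, camera): "point" ([x, y, z] in m, in world coordinates, good to about 4 mm: a listed point, or the origin of a listed thing).
The state is a dict: "clock": time; "joint_pos": joint angles; "qd": joint speeds; "joint_torque": joint torques, N m; "tcp_pos": TCP position; "eef_rot": TCP orientation; "contact_force": force on the tool from outside, world axes, zero at the start; "ft_torque": the same for the moment, N m; "grip_width": opening from 0.0 (shut) to 1.0 (fully open); "grasp_force": force on a finger pad.
Only numpy, scipy, OpenCV 4.12 (cv2) and the standard library are available. Lean on these libraries where they do the work, as an engineer would, in place of code of your own. Each camera call takes 0.05 s, during which the arm holds its last target. There are 200 camera calls.

## Working session

There is one attempt and no reset: what is moved stays moved. The work goes in short steps, each a Python script; the robot and the scene stay as the last script left them, time stands still between calls to the robot, and variables do not carry over. Pictures are saved under pics/ and viewed, at most 10 in all, crops included, and the job is handed in when it is done.

```bash
mkdir -p pics
python3 - <<'E'
from cell import arm
import cv2, numpy as np
for c in ("side","top"):
    im,d=arm.capture(c); cv2.imwrite(f"pics/a_{c}.png",im[:,:,::-1]); np.save(f"pics/a_{c}.npy",d)
    k=arm.calibration(c); print(c,k["camera_matrix"],k["origin"],k["attitude"],k.keys())
    for t in ["spindle_seat","spindle_nose","lid_hinge","lid_edge","rotor","rotor_grip","centrifuge","spare_rotor","amber_bottle","wash_bottle","tube_rack"]:
        r=arm.mark_of(t,c); print(t,[(np.round(q["point"],3).tolist(),round(q["p"],2)) for q in r[:2]])
s=arm.sense();print(s)
E
```

```text
side [[447.49689227   0.         317.08681656]
 [  0.         447.49689227 200.133793  ]
 [  0.           0.           1.        ]] [0.33605361 0.90177154 0.9972474 ] [-0.07035719 -0.0418376   0.40738979  0.9095785 ] dict_keys(['camera_matrix', 'origin', 'attitude'])
spindle_seat [([0.468, 0.207, 0.043], 0.61)]
spindle_nose [([0.471, 0.201, 0.077], 0.75), ([0.645, -0.287, 0.002], 0.42)]
lid_hinge [([0.562, 0.238, 0.137], 0.8)]
lid_edge [([0.491, 0.21, 0.317], 0.68)]
rotor [([0.454, -0.104, 0.004], 0.61)]
rotor_grip [([0.454, -0.106, 0.068], 0.92)]
centrifuge [([0.472, 0.21, 0.001], 0.81)]
spare_rotor [([0.645, -0.103, -0.0], 0.63)]
amber_bottle [([0.645, -0.105, 0.003], 0.65), ([0.644, -0.289, 0.004], 0.64)]
wash_bottle [([0.37, -0.454, -0.002], 0.62)]
tube_rack [([0.457, -0.313, -0.001], 0.55)]
top [[520.35924835   0.         314.77732   ]
 [  0.         520.35924835 199.19723826]
 [  0.           0.           1.        ]] [ 0.37659211 -0.07382545  1.54107539] [-0.70374863 -0.02481272  0.03474013  0.70916522] dict_keys(['camera_matrix', 'origin', 'attitude'])
spindle_seat [([0.472, 
[... 572 characters left out ...]
': array([ 1.14632313,  0.70650399, -0.0275991 ,  1.48461812,  0.02201676,
        0.95087252, -0.07554594]), 'qd': array([ 0.00092229, -0.00091709, -0.00094778, -0.00139893,  0.00049515,
       -0.00086277, -0.00015387]), 'joint_torque': array([-9.34485834e-04, -8.82969189e+01,  1.23345517e+00, -2.36373210e+01,
        1.69729348e-02,  1.92162595e-03,  5.51946277e-05]), 'tcp_pos': array([ 0.21474826, -0.53336557,  0.23926144]), 'eef_rot': array([-4.75278114e-05,  9.81746794e-01,  1.90192613e-01, -1.44236360e-05]), 'contact_force': array([-0.41437643, -0.09166983,  0.48563697]), 'ft_torque': array([-0.00228221,  0.03244573,  0.01673067]), 'grasp_force': 0.0, 'grip_width': 1.0039525203864967}
```

View pics/a_side.png

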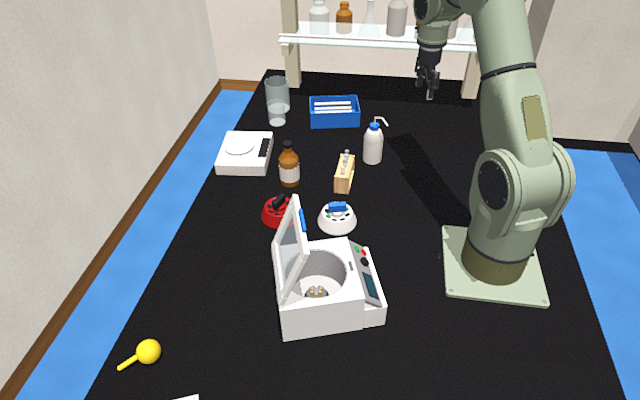

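View pics/a_top.png

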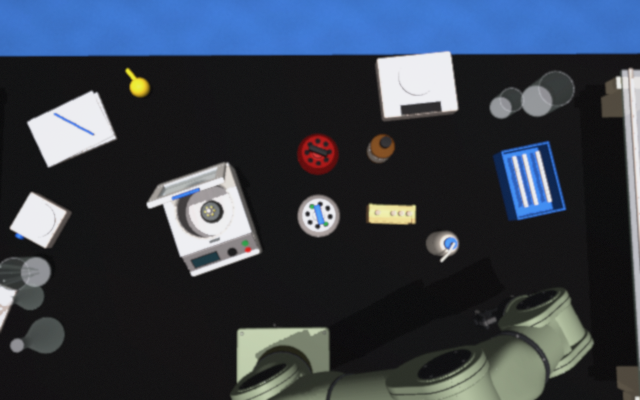

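The side view shows the lid part open over the bowl (edge near 300,205) and the silver rotor at (337,217). In the top view the rotor is at (319,215), with the centrifuge at (211,215) yawed about 19°. The detections from both cameras agree. Next I measure the bar angle and check IK.

```bash
cat > h.py <<'E'
from cell import arm
import numpy as np, cv2
from scipy.spatial.transform import Rotation as R
C=np.array([.4705,.2085]); YAW=np.arctan2(.240-.2085,.562-.4705)
def q_down(a):   # tool pointing down, tool x at world angle a
    r=R.from_euler('z',a)*R.from_euler('x',np.pi); x,y,z,w=r.as_quat(); return np.array([w,x,y,z])
def cen(x,y,z):
    c,s=np.cos(YAW),np.sin(YAW); return np.array([C[0]+c*x-s*y,C[1]+s*x+c*y,z])
def rays(cam,uv,z):  # pixels -> world on plane z
    k=arm.calibration(cam);K=k["camera_matrix"];w,x,y,zz=k["attitude"];M=R.from_quat([x,y,zz,w]).as_matrix()
    uv=np.atleast_2d(uv).astype(float);p=(uv-K[[0,1],[2,2]])/K[[0,1],[0,1]]
    d=np.c_[p[:,0],-p[:,1],-np.ones(len(p))]@M.T
    o=np.array(k["origin"]);return o+d*((z-o[2])/d[:,2])[:,None]
def st():
    s=arm.sense();print("t%.1f"%s["clock"],"tcp",s["tcp_pos"].round(4),"F",s["contact_force"].round(1),"grip %.2f %.0f"%(s["grip_width"],s["grasp_force"]));return s
E
python3 - <<'E'
from h import *
for cam,(x0,y0,x1,y1) in {"top":(295,192,343,240),"side":(312,198,362,240)}.items():
    im=cv2.imread(f"pics/a_{cam}.png").astype(int)
    m=np.zeros(im.shape[:2],bool);b,g,r=im[...,0],im[...,1],im[...,2]
    m[y0:y1,x0:x1]=((b>r+60)&(b>g+25))[y0:y1,x0:x1]
    v,u=np.nonzero(m); P=rays(cam,np.c_[u,v],.080)[:,:2]
    w,V=np.linalg.eigh(np.cov(P.T));print(cam,len(u),P.mean(0),np.sqrt(w*12),np.degrees(np.arctan2(V[1,1],V[0,1])))
a=cv2.imread("pics/a_top.png")[185:245,285:350];b=cv2.imread("pics/a_side.png")[190:245,305:370]
cv2.imwrite("pics/crop.png",np.hstack([cv2.resize(a,(390,360),interpolation=2),cv2.resize(b,(390,360),interpolation=2)]))
print("yaw",np.degrees(YAW))
for n,p in {"lid":cen(-.03,0,.3),"lid2":cen(.08,0,.3),"rot":[.456,-.107,.06],"spin":[*C,.105]}.items():
  for a in ([YAW,YAW+np.pi] if n[0]=='l' else np.radians(np.arange(-180,180,30))):
    j=arm.solve_ik(np.array(p),q_down(a)); print(n,round(np.degrees(a)),None if j is None else np.round(j,2))
E
```

```text
top 126 [ 0.45782666 -0.10536489] [0.01781564 0.0559957 ] -166.05853837961695
side 182 [ 0.4566356  -0.09473208] [0.04429677 0.05634426] -145.28875273642208
yaw 18.996654155488542
lid 19 [-0.48  0.5  -0.02  1.7   0.01  0.95 -1.74]
lid 199 [ 0.04  0.63 -0.98  1.68  0.57  1.14  0.81]
lid2 19 [-0.47  0.68  0.02  1.3  -0.01  1.16 -1.69]
lid2 199 [-0.08  0.79 -0.88  1.29  0.6   1.33  0.96]
rot -180 [ 0.39  0.91 -0.42  2.03  0.93  0.41  0.81]
rot -150 [-0.17  1.    0.65  2.04 -1.24  0.57 -2.79]
rot -120 [-0.09  0.95  0.47  2.04 -1.09  0.43 -2.41]
rot -90 [-0.02  0.92  0.33  2.04 -0.9   0.34 -2.08]
rot -60 [ 0.04  0.9   0.22  2.04 -0.69  0.28 -1.77]
rot -30 [ 0.08  0.89  0.15  2.04 -0.5   0.25 -1.43]
rot 0 [ 0.12  0.89  0.08  2.03 -0.28  0.23 -1.13]
rot 30 [ 0.15  0.88  0.02  2.03 -0.06  0.23 -0.83]
rot 60 [ 0.19  0.88 -0.05  2.03  0.16  0.23 -0.52]
rot 90 [ 0.23  0.88 -0.11  2.03  0.37  0.25 -0.2 ]
rot 120 [ 0.27  0.88 -0.19  2.03  0.56  0.28  0.13]
rot 150 [ 0.32  0.89 -0.28  2.03  0.75  0.32  0.47]
spin -180 [-0.23  0.86 -0.47  1.84  0.66  0.6   0.46]
spin -150 [ 0.06  1.07 -1.13  1.83  1.13  1.06  0.55]
spin -120 [ 0.06  1.07 -1.13  1.83  1.13  1.06  1.07]
spin -90 [-0.81  0.94  0.66  1.86 -0.9   0.68 -2.74]
spin -60 [-0.78  0.92  0.59  1.86 -0.84  0.64 -2.28]
spin -30 [-0.74  0.9   0.51  1.86 -0.76  0.59 -1.84]
spin 0 [-0.67  0.87  0.37  1.86 -0.58  0.53 -1.49]
spin 30 [-0.6   0.84  0.23  1.85 -0.37  0.49 -1.17]
spin 60 [-0.53  0.83  0.09  1.85 -0.15  0.47 -0.86]
spin 90 [-0.46  0.83 -0.04  1.85  0.07  0.47 -0.55]
spin 120 [-0.38  0.83 -0.18  1.85  0.29  0.49 -0.23]
spin 150 [-0.3   0.84 -0.33  1.84  0.49  0.54  0.1 ]
```

View pics/crop.png

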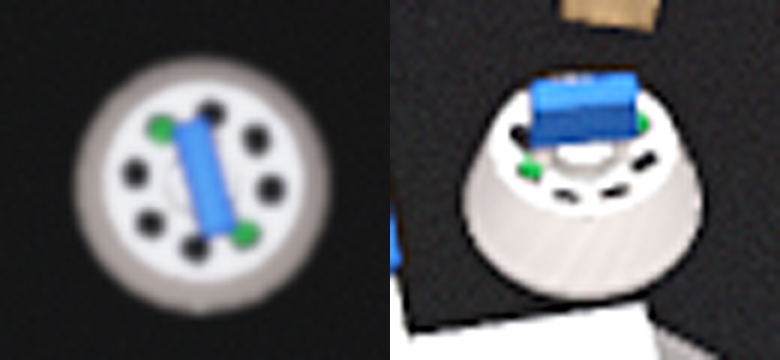

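The crop shows the blue bar tilted about 14° from world +x, measured at 18 × 56 mm, which matches the sizes given. The green caps sit off its ends. Now I push the lid open.

Run:
```python
from h import *
s=arm.sense()
arm.servo_line(s["tcp_pos"]+[0,0,.12],max_speed=.3)
arm.grip(0.0,60)
arm.movep(cen(-.04,0,.42),q_down(YAW))
arm.servo_line(cen(-.03,0,.30),max_speed=.2); st()
print(arm.servo_line(cen(.077,0,.30),max_speed=.06,f_stop=20)); st()
im,d=arm.capture("side"); cv2.imwrite("pics/b.png",im[150:350,230:430,::-1])
print(arm.mark_of("lid_edge","side")[:1])
```

```text
t6.0 tcp [0.4424 0.1989 0.3008] F [0.6 0.5 1. ] grip 0.00 0
False
t7.9 tcp [0.5433 0.2335 0.3   ] F [-0.5  0.8 -0.9] grip -0.00 1
[{'point': [0.5608, 0.2372, 0.334], 'p': 0.73}]
```

Run:
```python
from h import *
arm.servo_line(cen(-.03,0,.32),max_speed=.25)
a=np.radians(14);P=np.array([.4575,-.106])
arm.grip(0.8)
arm.movep(np.array([*P,.17]),q_down(a))
arm.servo_line(np.array([*P,.062]),max_speed=.1,f_stop=15); st()
arm.grip(0.0,80); s0=st()
arm.servo_line(np.array([*P,.10]),max_speed=.08); arm.dwell(.3); st()
im,d=arm.capture("side"); cv2.imwrite("pics/c.png",cv2.resize(im[100:350,200:450,::-1],(600,600)))
```

```text
t11.8 tcp [ 0.4577 -0.1061  0.0624] F [ 0.8  0.7 -0.2] grip 0.80 0
t12.3 tcp [ 0.4576 -0.106   0.0623] F [-1.8 -0.   8.9] grip 0.20 79
t13.2 tcp [ 0.4574 -0.1059  0.0997] F [-0.2  0.6 -5.4] grip 0.19 78
```

View pics/c.png

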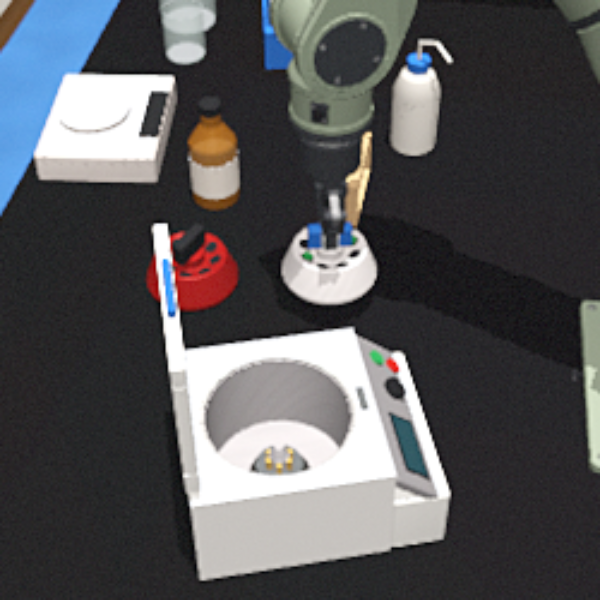

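The rotor is held in the jaws and the lid stands about vertical (its blue lip is at 168,288), so the spindle at (280,460) is in clear view. I re-measure the spindle and then lower the rotor onto it.

Run:
```python
from h import *
for c in ("side","top"):
    arm.capture(c)
    for t in ("spindle_seat","spindle_nose"): print(c,t,[(np.round(q["point"],4).tolist(),round(q["p"],2)) for q in arm.mark_of(t,c)[:1]])
p=arm.sense()["tcp_pos"]
arm.servo_line(np.array([p[0],p[1],.27]),max_speed=.25)
a=np.radians(55)
arm.movep(np.array([*C,.25]),q_down(a)); arm.dwell(.3)
im,d=arm.capture("side"); cv2.imwrite("pics/d.png",cv2.resize(im[150:350,220:420,::-1],(600,600)))
print(arm.mark_of("rotor","side")[:1],arm.mark_of("rotor_grip","side")[:1]);st()
```

```text
side spindle_seat [([0.4703, 0.2058, 0.0412], 0.82)]
side spindle_nose [([0.4696, 0.2012, 0.0778], 0.67)]
top spindle_seat [([0.4699, 0.2104, 0.043], 0.85)]
top spindle_nose [([0.4709, 0.2066, 0.0742], 0.77)]
[{'point': [0.4646, 0.2062, 0.1904], 'p': 0.87}] [{'point': [0.4682, 0.2091, 0.2549], 'p': 0.85}]
t16.0 tcp [0.4706 0.2083 0.25  ] F [-0.3 -0.8 -5.7] grip 0.20 78
```

View pics/d.png

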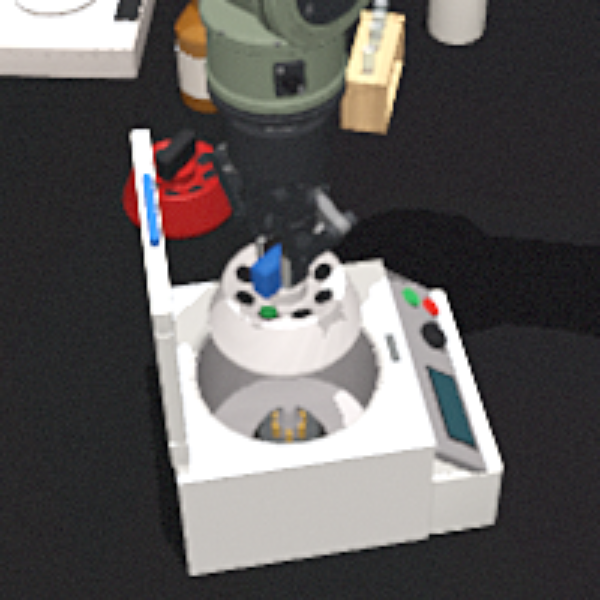

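The rotor hangs above the bowl, clear of the lid (rotor at 290,300; spindle at 290,425). I lower it gently.

Run:
```python
from h import *
S=np.array([.4712,.2075])
arm.servo_line(np.array([*S,.145]),max_speed=.15); st()
for z in (.135,.128,.118):
    r=arm.servo_line(np.array([*S,z]),max_speed=.02,f_stop=8); st()
    if r: break
```

```text
t16.9 tcp [0.4714 0.2078 0.1457] F [-0.1  0.1 -5.3] grip 0.20 78
t17.5 tcp [0.4712 0.2075 0.135 ] F [ 0.4 -0.6 -5. ] grip 0.20 78
t18.0 tcp [0.4712 0.2075 0.1279] F [-0.7  0.1 -5.3] grip 0.19 78
t18.4 tcp [0.4713 0.2074 0.1207] F [-0.7 -0.6  6.6] grip 0.20 80
```

Contact at z = 0.1207, which is the tooth-top height, with no side load. Now I rock it.

```bash
cat > rock.py <<'E'
from h import *
S=np.array([.4712,.2075]); z=.1200
seq=list(range(60,91,5))+list(range(80,19,-5))
for i in seq:
    r=arm.servo_line(np.array([*S,z]),max_speed=.02,rotation=q_down(np.radians(i)),f_stop=25)
    s=arm.sense();F=s["contact_force"];print(i,r,"t%.1f"%s["clock"],s["tcp_pos"].round(4),F.round(1),s["ft_torque"].round(2))
    if F[2]>20: z+=.0007
    elif F[2]<3:   # unloaded: try further down
        r=arm.servo_line(np.array([*S,z-.004]),max_speed=.02,f_stop=12); s=st()
        if s["tcp_pos"][2]<.1175:
            print("meshing at",i); break
        z=min(z,s["tcp_pos"][2]-.0004)
E
python3 rock.py
```

```text
60 False t18.7 [0.4711 0.2074 0.12  ] [-0.9 -0.8  2.4] [-0.33  0.55  0.02]
t19.0 tcp [0.4709 0.2069 0.1154] F [-1.  -5.4 -8.6] grip 0.20 78
meshing at 60
```

Run:
```python
from h import *
S=np.array([.4712,.2075])
for z in (.112,.1085,.1055):
    r=arm.servo_line(np.array([*S,z]),max_speed=.025,f_stop=14); s=st(); print(r,s["ft_torque"].round(2))
    if r: break
im,d=arm.capture("side"); cv2.imwrite("pics/e.png",cv2.resize(im[150:350,220:420,::-1],(600,600)))
print([arm.mark_of(t,"side")[:1] for t in("rotor","rotor_grip")])
```

```text
t19.3 tcp [0.4709 0.2068 0.1115] F [-2.5 -5.4 -9.7] grip 0.20 78
False [-1.41  0.52  0.07]
t19.6 tcp [0.4709 0.2068 0.108 ] F [-1.4 -5.2 -9.8] grip 0.19 78
False [-1.48  0.61  0.17]
t19.8 tcp [0.471  0.2072 0.1067] F [-3.8 -3.2 16.1] grip 0.20 84
True [-0.43  0.84  0.24]
[[{'point': [0.4672, 0.2062, 0.0472], 'p': 0.57}], [{'point': [0.4716, 0.2066, 0.1132], 'p': 0.68}]]
```

View pics/e.png

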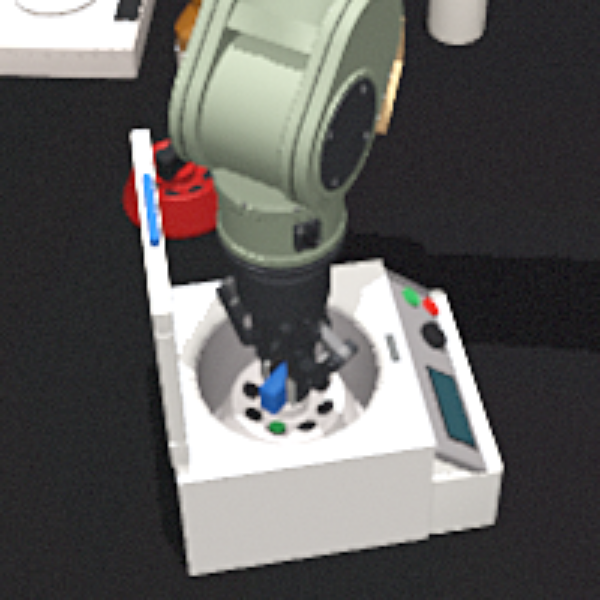

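The rotor is seated deep in the bowl (rim at about 290,400) with the arm stopped at the height that matches home. I release it, retract and check.

Run:
```python
from h import *
arm.grip(0.5); st()
p=arm.sense()["tcp_pos"]
arm.servo_line(p+[0,0,.04],max_speed=.05); arm.servo_line(p+[0,0,.34],max_speed=.3); 
arm.grip(0.0)
arm.movep(cen(.155,0,.45),q_down(YAW)); st()
for c in("side","top"):
    im,d=arm.capture(c); cv2.imwrite(f"pics/f_{c}.png",im[:,:,::-1])
    print([(np.round(q["point"],4),q["p"]) for t in("rotor","rotor_grip","lid_edge") for q in arm.mark_of(t,c)[:1]])
a=cv2.imread("pics/f_side.png")[150:350,220:420]
cv2.imwrite("pics/f.png",cv2.resize(a,(600,600)))
```

```text
t20.4 tcp [0.4707 0.2066 0.1057] F [-0.8 -0.1  0.5] grip 0.50 0
t23.9 tcp [0.6169 0.2587 0.4503] F [ 0.  -0.6 -0.2] grip 0.00 0
[(array([0.465 , 0.2037, 0.0479]), 0.96), (array([0.4685, 0.2057, 0.1138]), 0.81), (array([0.5587, 0.2349, 0.3343]), 0.59)]
[(array([0.4691, 0.2033, 0.0473]), 0.65), (array([0.4718, 0.2059, 0.1141]), 0.84), (array([0.5625, 0.2302, 0.3299]), 0.62)]
```

View pics/f.png

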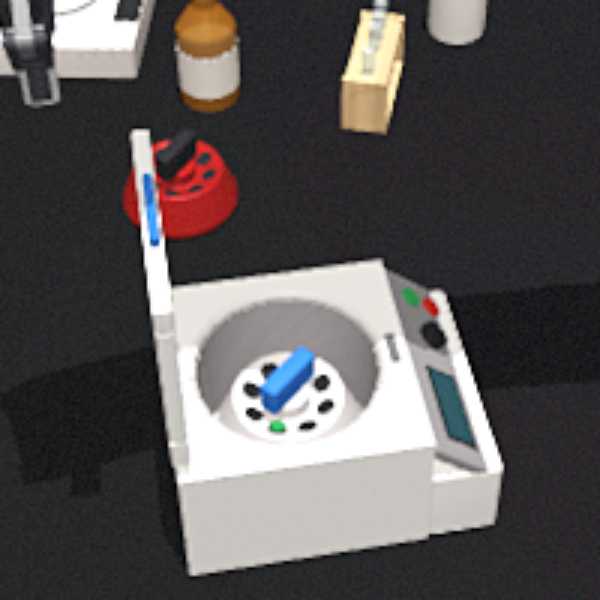

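The rotor sits home (grip at z ≈ 0.114, expected 0.115), the bystanders are untouched, and the hand is behind the lid. I shut the lid.

Run:
```python
from h import *
def corner(th,r=.168):
    return cen(.096-r*np.cos(th)+.007*np.sin(th)+.011,0,.143+r*np.sin(th)+.007*np.cos(th)+.008)
p=corner(np.pi/2); 
arm.servo_line(cen(.155,0,p[2]),max_speed=.2); st()
for th in np.linspace(1.57,.05,14):
    r=arm.servo_line(corner(th),max_speed=.1,f_stop=25)
    if r: print("stop",th); st(); break
else:
    st()
    print(arm.servo_line(corner(-.03),max_speed=.03,f_stop=15)); st()
im,d=arm.capture("side"); cv2.imwrite("pics/g.png",cv2.resize(im[150:350,220:420,::-1],(600,600)))
print(arm.mark_of("lid_edge","side")[:1])
```

```text
t25.4 tcp [0.6172 0.2591 0.3198] F [-0.1  1.   0.6] grip -0.00 0
t30.5 tcp [0.4135 0.189  0.1668] F [0.5 0.2 0.1] grip 0.00 0
True
t30.9 tcp [0.4133 0.1889 0.1578] F [-3.3 -3.5 23.6] grip 0.00 12
[{'point': [0.3804, 0.1746, 0.1435], 'p': 0.72}]
```

View pics/g.png

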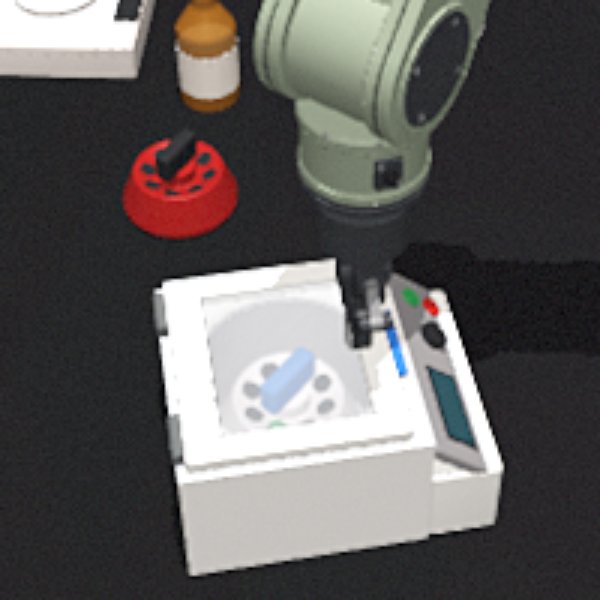

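The lid lies flat on the deck and the fingertip stopped at z = 0.150, the height of a shut lid's top face. I retract, make a last check and hand in.

Run:
```python
from h import *
p=arm.sense()["tcp_pos"]
arm.servo_line(p+[0,0,.2],max_speed=.15); arm.dwell(.5); st()
arm.capture("side");e=arm.mark_of("lid_edge","side")[:1];print(e)
if e and e[0]["point"][2]<.155: print(arm.finish_job())
```

```text
t33.0 tcp [0.4133 0.1888 0.3577] F [ 0.3  0.1 -0.3] grip -0.00 0
[{'point': [0.3755, 0.1753, 0.1453], 'p': 0.91}]
the job is handed in; nothing more can be done
None
```

The silver rotor is meshed and fully home on the spindle by camera and arm-height checks, the lid is shut, and the job was handed in at about 33 s; no verdict came back.

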